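# Slide the low picking bin under the bench shelf

## Task

Slide the loose low picking bin along the bench and under the low shelf, into the gap between the two identical bins parked there: centred in the gap, square to the shelf, its front in line with the fronts of those two. Keep it down on the bench as it slides, do not bump the shelf or the parked bins, and leave the deep bin, which is too tall to go under, where it stands.

Things in the scene. Friction and masses are not known exactly. Their poses are not given: they have to be found in the camera images.
- rack: Fixed shelf, 520 wide, 220 deep; underside 70 above bench, stock on deck to 210, posts 270. Origin: on the bench below the middle of its front edge; x goes in under it, y left along the edge. Bins like the low bin are clipped at y = +110 and -110, centres at x = 0, grips out to x = -96. The 140 gap between them is empty: the low bin's centre belongs at x = 0, y = 0, axes parallel, half under. (mm)
- low_bin_mid (a point): Centre, half-way up, of the loose low picking bin: red plastic, open on top, 140 mm long (x), 80 wide (y), 45 high (front wall 28), about 0.35 kg with bolts in it, standing on the bench. Its x axis points to its back, the end that goes under the shelf first; y to its left; z up. Its front faces roughly towards the robot at the start.
- low_bin_grip (a point): Middle of the low bin's pull grip, 22 mm above the bench: an upright red fin in the middle of the bin's front, 12 mm thick (y), sticking out 26 mm (x) from the front wall, from 4 to 40 mm above the bench. It is 83 mm in front of the bin's centre (-x of the bin, whose axes this point shares). Can be pinched from above across its thickness.
- deep_bin: Loose red bin of the same plan (140 x 80 mm, same pull grip) but 85 mm high, too tall to go under the shelf; to be left alone. Origin: centre of its underside; x to its back, z up. It and the low bin stand in front of the shelf, one to the left and one to the right, either way round.

How it is judged:
By the outcome, as a careful person would: the job done as asked, in the order asked, and still so for the second after the job is handed in, with the robot touching nothing.
It also fails if it takes over 48 s, if anything falls off the work surface, if the arm or the gripper's body presses on something with over 40 N, if the wrist force passes 120 N, or if a joint passes its speed limit or range.

## Robot

A 7-joint arm with a two-finger parallel gripper is mounted at the origin on the work surface. World frame = base frame: x ahead of the robot, y to its left, z up, the work surface at z = 0. Lengths are in m, angles in degrees, forces in N, time in s.
With the tool pointing down it reaches from about 0.35 to 0.9 m from the base axis. Payload 19.9 kg.
Tool frame: the origin (TCP) lies between the finger pads; the fingertips stand 8 mm ahead of it and the grasp point (between the pads) lies 11 mm behind it; z points along the fingers, y is the line along which they close (so a half turn about z gives the same grasp; the last joint's range is limited). The gripper opens to 85 mm and grips with 20 to 120 N. Pads are 22 mm wide; open, the fingers measure 114 mm over their backs; the gripper's body (76 mm by 85 mm) begins 54 mm behind the grasp point. The pads swing forward as they close: fully open they stand 13 mm farther back than shut.
Start: joints at [-66.95, 23.915, -0.59, 92.452, 0.269, 63.638, -3.037], TCP at [0.268, 0.564, 0.239] pointing down, gripper open.
Joint ranges: [-161.28, 161.28], [-22.2, 115.67], [-73.04, 71.86], [3.21, 147.25], [-68.34, 248.33], [10.77, 114.83], [-161.83, 161.83]. Speed limits (degrees/s): [108.29, 108.29, 136.94, 136.94, 172.46, 172.46, 172.46].

## Interface

Orientations are given as a 3x3 rotation matrix whose columns are the frame's x, y, z axes.
In Python, from plant import manip gives the robot as it stands.
- The arm moves only by the shell command python3 -m crank 'ROWS' [FORCE]. ROWS is JSON, a list of rows, each a list of 7 numbers: the shift along the tool's x, y, z in m, then the turn, a rotation vector about the tool's x, y, z in rad, then the closure, from 0 (fully open) to 1 (shut). A call has 1 to 20 rows; each row is the pose to reach, as a shift and turn from the pose commanded when the call began, along the tool's axes at that moment; what a row does not reach only later rows make up. A row lasts 1/8 s, in which the tool goes at most 62.5 mm and 10.7 degrees, less where a joint would pass 70% of its speed; a pose out of reach is approached as far as the arm can. A call with a gripper value outside its range is refused whole. The fingers move at their own pace and stop on an object; FORCE is the grip in N (left out, the last holds). Time passes only in rows, so rows that repeat a pose let the fingers close. It gives the time, the measured TCP pose, the force, the opening and the grip force at its end, in the units of the state.
- manip.get_state(): the state, without advancing time (a new reading comes with each control period).
- manip.read_camera(name): name is "scene" or "top" or "wrist"; returns (picture, depth): 384x512x3 uint8, red, green, blue; 384x512 float32, m along the optical axis (not along the pixel's ray), 0 where there is no reading.
- manip.get_calibration(name): a dict with "K" (3x3 intrinsics, pixels), "extrinsics" (4x4, takes a point from camera to world coordinates). Camera axes: x right, y up, looking along -z (the intrinsics and any distortion apply to the point x, -y, -z); pixel columns grow to the right and rows downward; lengths in m; the calibration is good to about 2 mm. A picture is of the moment at which its call begins: read the wrist's pose just before it. get_calibration takes no time and is no camera call; for the wrist camera it gives the pose at the moment of the call.
- manip.sign_off(): hands the job in; it is judged then, once.
The state is a dict: "t": time; "joint_positions": joint angles; "qvel": joint speeds; "joint_efforts": joint torques, N m; "tcp_pos": TCP position; "tcp_rot": TCP orientation; "wrist_force": force on the tool from outside, world axes, zero at the start; "wrist_torque": the same for the moment, N m; "gripper_width": finger opening in m; "grip_force": force on a finger pad.
Only numpy, scipy, OpenCV 4.12 (cv2) and the standard library are available. Lean on these libraries where they do the work, as an engineer would, in place of code of your own. Each camera call takes 0.05 s, during which the arm holds its last target. There are 200 camera calls.

## Working session

There is one attempt and no reset: what is moved stays moved. The work goes in short steps, Python scripts to look and compute and a shell command to move; the robot and the scene stay as the last step left them, time stands still between calls to the robot, and variables do not carry over. Pictures are saved under pics/ and viewed, at most 10 in all, crops included, and the job is handed in when it is done.

```bash
mkdir -p pics; ls; cat > h.py <<'E'
import numpy as np, cv2
from plant import manip
def look(n):
    c=manip.get_calibration(n); im,d=manip.read_camera(n)
    return im,d,np.array(c["K"]),np.array(c["extrinsics"]),c
def world(d,K,E):
    v,u=np.mgrid[:d.shape[0],:d.shape[1]]
    p=np.stack([(u-K[0,2])/K[0,0]*d,-(v-K[1,2])/K[1,1]*d,-d],-1)
    return p@E[:3,:3].T+E[:3,3]
def red(im):
    h=cv2.cvtColor(im,cv2.COLOR_RGB2HSV)
    return ((h[...,0]<8)|(h[...,0]>172))&(h[...,1]>130)&(h[...,2]>50)
E
python3 - <<'E'
from h import *
s=manip.get_state();print(s["t"],s["tcp_pos"],s["tcp_rot"],s["gripper_width"])
ims=[]
for n in("top","scene"):
    im,d,K,E,c=look(n);print(n,K,E,[k for k in c]);np.savez("pics/"+n,im=im,d=d,K=K,E=E);ims.append(im)
cv2.imwrite("pics/a.png",cv2.resize(np.hstack(ims)[...,::-1],(800,300)))
cv2.imwrite("pics/top.png",cv2.resize(ims[0][...,::-1],(768,576)))
E
```

```text
pics
0.0 [0.26823371 0.56412982 0.2386616 ] [[-9.03099936e-01  4.29430200e-01 -4.56515802e-04]
 [ 4.29430436e-01  9.03099216e-01 -1.14338234e-03]
 [-7.87238459e-05 -1.22863030e-03 -9.99999242e-01]] 0.08520424807298957
top [[351.61632841   0.         254.27870679]
 [  0.         351.61632841 189.85079922]
 [  0.           0.           1.        ]] [[-0.00999168  0.98708596 -0.15987953  0.43874414]
 [-0.99921839 -0.01597132 -0.03615971 -0.00485203]
 [-0.03824623  0.15939327  0.98647403  0.75686664]
 [ 0.          0.          0.          1.        ]] ['K', 'extrinsics']
scene [[455.13598371   0.         261.60692992]
 [  0.         455.13598371 189.41657435]
 [  0.           0.           1.        ]] [[ 0.56315434 -0.66465196  0.49101421  0.9678274 ]
 [ 0.82632679  0.44832615 -0.34086318 -0.28390434]
 [ 0.00642087  0.59769677  0.80169654  0.70290838]
 [ 0.          0.          0.          1.        ]] ['K', 'extrinsics']
```

View pics/a.png

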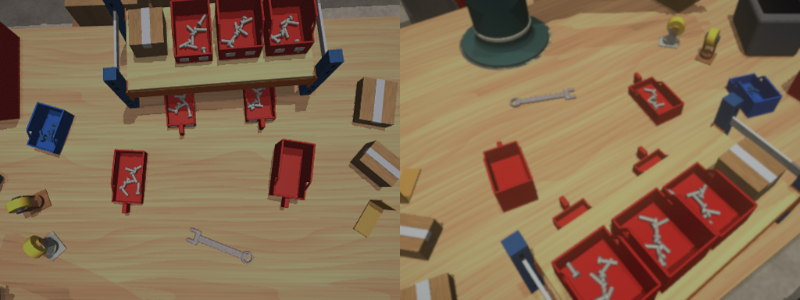

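View pics/top.png

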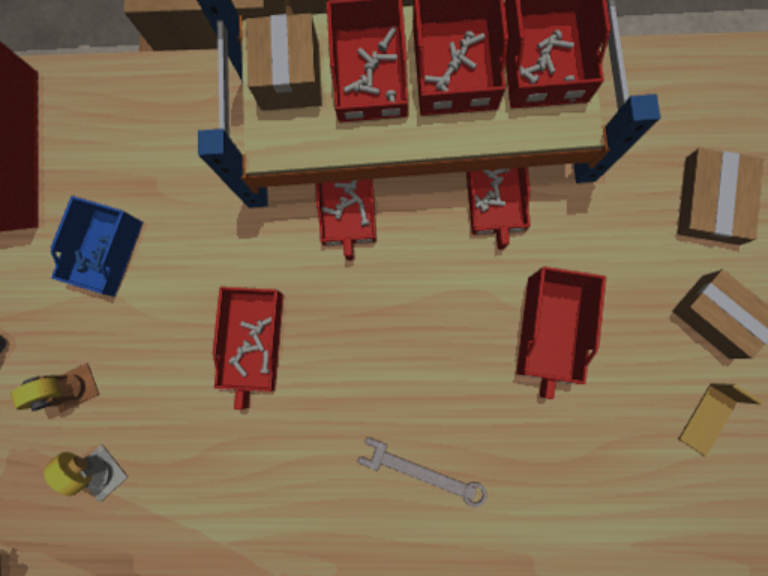

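The top view (768 px wide) shows the low bin with bolts at (247,340) and its grip at (242,400). The deep bin is at (562,325). The parked bins are at (347,210) and (498,200), with grips at (349,250) and (503,238). The shelf's front edge runs from (245,180) to (605,160).

```bash
cat > meas.py <<'E'
from h import *
def comps(im,d,K,E,verbose=True):
    W=world(d,K,E); z=W[...,2]
    m=(red(im)&(z<0.11)&(z>0.005)&(d>0)).astype(np.uint8)
    n,l,st,ce=cv2.connectedComponentsWithStats(m)
    out=[]
    for i in range(1,n):
        if st[i,4]<150: continue
        P=W[l==i]; out.append(P)
        if verbose: print(i,st[i],np.percentile(P[:,2],[2,50,98]).round(4),P.mean(0).round(4))
    return W,l,out
if __name__=="__main__":
    for n in("top","scene"):
        f=np.load(f"pics/{n}.npz");W,l,o=comps(f["im"],f["d"],f["K"],f["E"]);
        for P in o:
            # rim points
            r=cv2.minAreaRect((P[:,:2]*1000).astype(np.float32)); print(n,r)
        if n=="top":
            for (u,v) in [(200,280),(60,210),(350,240),(161,266),(161,262),(233,164),(335,157),(220,115),(380,108)]: print(u,v,W[v,u].round(4))
E
python3 meas.py
```

```text
1 [   0   28   24  125 2640] [0.0068 0.0431 0.0763] [0.7779 0.5587 0.0424]
2 [311 111  43  55 398] [0.0075 0.0313 0.045 ] [ 0.6602 -0.1461  0.0317]
11 [210 119  41  54 356] [0.0091 0.0322 0.0448] [0.6474 0.0752 0.0315]
60 [349 178  55  88 953] [0.0141 0.0635 0.0851] [ 0.4987 -0.2164  0.0618]
64 [142 191  47  82 911] [0.0059 0.0298 0.045 ] [0.4787 0.2162 0.0295]
top ((783.8912353515625, 559.6318359375), (51.920040130615234, 261.1709289550781), 84.71434020996094)
top ((669.0816650390625, -145.9320068359375), (83.20008087158203, 116.55750274658203), 89.5459976196289)
top ((657.0344848632812, 72.39341735839844), (117.26534271240234, 81.93336486816406), 1.9696499109268188)
top ((481.5033264160156, -212.72467041015625), (81.99799346923828, 164.296142578125), 79.89537048339844)
top ((471.53521728515625, 211.9517822265625), (82.99463653564453, 164.1179962158203), 85.74220275878906)
200 280 [ 0.3706  0.1397 -0.0025]
60 210 [ 0.5235  0.454  -0.002 ]
350 240 [ 0.4501 -0.1669  0.0496]
161 266 [0.4023 0.2117 0.0383]
161 262 [0.4103 0.2118 0.0389]
233 164 [0.6109 0.0657 0.0385]
335 157 [ 0.6221 -0
[... 272 characters left out ...]
834] [ 0.5142 -0.2187  0.0461]
6 [300 188  40  34 395] [0.006  0.0234 0.0384] [0.6288 0.0718 0.0223]
12 [196 251  47  41 497] [0.0058 0.0235 0.0387] [ 0.6412 -0.1486  0.0225]
scene ((475.5755920410156, 212.0016326904297), (82.7297592163086, 164.5326690673828), 86.44491577148438)
scene ((680.6630859375, 548.9938354492188), (35.39528274536133, 9.82788372039795), 2.2469146251678467)
scene ((485.44683837890625, -211.87823486328125), (80.336669921875, 165.65069580078125), 80.02157592773438)
scene ((628.8963012695312, 69.07444763183594), (52.8394775390625, 79.3595199584961), 6.852550983428955)
scene ((641.7941284179688, -149.24862670898438), (53.7063102722168, 79.70865631103516), 5.48415994644165)
```

```bash
cat > fit.py <<'E'
from meas import *
def fin(P,yaw):
    """bin whose x axis is roughly at yaw: returns fin tip xy, fin mid y, body sides"""
    c,s=np.cos(yaw),np.sin(yaw); R=np.array([[c,s],[-s,c]]); Q=P[:,:2]@R.T
    t=np.sort(Q[:,0])[:6].mean(); f=Q[Q[:,0]<t+.022]; fy=(np.percentile(f[:,1],3)+np.percentile(f[:,1],97))/2
    b=Q[(Q[:,0]>t+.03)]; lo,hi=np.percentile(b[:,1],[.5,99.5])
    return np.array([t,fy]),lo,hi,R
def run(o):
    # o: comps list -> parked two, loose
    r=[(cv2.minAreaRect((P[:,:2]*1000).astype(np.float32)),P) for P in o]
    pk=sorted([P for P in o if .59<P[:,0].min()<.64 and P[:,1].mean()<.3],key=lambda P:-P[:,1].mean())
    A=[]; yaw=np.radians(3.2)
    for _ in range(3):
        A=[fin(P,yaw) for P in pk]; T=[a[3].T@a[0] for a in A]; M=[a[3].T@np.array([a[0][0],(a[1]+a[2])/2]) for a in A]
        dv=M[0]-M[1]; yaw=np.arctan2(-dv[0],dv[1])
    u=np.array([np.cos(yaw),np.sin(yaw)])
    org=(M[0]+M[1])/2+.096*u
    print("rack yaw",np.degrees(yaw).round(2),"org",org.round(4),"dist",np.linalg.norm(dv).round(4),"widths",[round(a[2]-a[1],4) for a in A],"fin-body y",[round(a[0][1]-(a[1]+a[2])/2,4) for a in A])
    return yaw,org
if __name__=="__main__":
    for n in("top","scene"):
        f=np.load(f"pics/{n}.npz");W,l,o=comps(f["im"],f["d"],f["K"],f["E"],False)
        print(n);run(o)
        P=[p for p in o if p[:,1].mean()>.15 and p[:,0].min()<.45][0]
        (cx,cy),(w,h),a=cv2.minAreaRect((P[:,:2]*1000).astype(np.float32))
        y=np.radians(a if w>h else a-90); F,lo,hi,R=fin(P,y)
        print("loose yaw",np.degrees(y),"tip",R.T@F,"grip mid",R.T@(F+[.013,0]),"side",lo-F[1],hi-F[1], "len",max(w,h))
E
python3 fit.py
```

```text
top
rack yaw 3.18 org [ 0.7009 -0.036 ] dist 0.2196 widths [np.float64(0.0817), np.float64(0.0811)] fin-body y [np.float64(0.0001), np.float64(0.0002)]
loose yaw -4.257797241210938 tip [0.39035233 0.21689206] grip mid [0.40331646 0.21592688] side -0.03966634359521698 0.042067586567337056 len 164.1179962158203
scene
rack yaw 3.15 org [ 0.7056 -0.0358] dist 0.2189 widths [np.float64(0.0789), np.float64(0.0792)] fin-body y [np.float64(-0.0003), np.float64(-0.0003)]
loose yaw -3.555084228515625 tip [0.39569232 0.2131272 ] grip mid [0.40866731 0.2123211 ] side -0.03697109239437335 0.04369223809319284 len 164.5326690673828
```

```bash
python3 -m crank '[[-0.02,-0.019,0,0,0,-0.02,0.3],[-0.06,-0.056,0,0,0,-0.08,0.5],[-0.1,-0.093,0,0,0,-0.15,0.5],[-0.14,-0.131,0,0,0,-0.22,0.5],[-0.18,-0.168,0,0,0,-0.28,0.5],[-0.22,-0.205,0,0,0,-0.34,0.5],[-0.255,-0.238,0,0,0,-0.37,0.5],[-0.27,-0.252,0.01,0,0,-0.375,0.5],[-0.275,-0.257,0.05,0,0,-0.375,0.5],[-0.275,-0.257,0.09,0,0,-0.375,0.5],[-0.275,-0.257,0.11,0,0,-0.375,0.5],[-0.275,-0.257,0.11,0,0,-0.375,0.5],[-0.275,-0.257,0.11,0,0,-0.375,0.5]]' 40
python3 - <<'E'
from h import *
s=manip.get_state();R=np.array(s["tcp_rot"]);print(s["t"],s["tcp_pos"],R.round(4).tolist(),s["gripper_width"])
im,d,K,E,c=look("wrist");np.savez("pics/w",im=im,d=d,K=K,E=E)
W=world(d,K,E);m=red(im)&(d>0)
cv2.imwrite("pics/w.png",im[...,::-1])
P=W[m&(W[...,2]>.005)];print(E.round(3).tolist(),len(P),P.min(0),P.max(0))
E
```

```text
t: 1.72
tcp_pos: [0.4067, 0.2144, 0.13]
tcp_rot: [[-0.998, 0.069, 0.001], [0.069, 0.998, 0.0], [-0.001, 0.0, -1.0]]
wrist_force: [-0.5, -1.4, 0.0]
gripper_width: 0.0425
grip_force: 0.0
1.725 [0.40667977 0.21444576 0.13004873] [[-0.9976, 0.0688, 0.0006], [0.0688, 0.9976, 0.0003], [-0.0006, 0.0003, -1.0]] 0.042544067484667956
[[0.07, -0.958, -0.277, 0.336], [0.998, 0.067, 0.018, 0.219], [0.001, -0.278, 0.961, 0.264], [0.0, 0.0, 0.0, 1.0]] 3335 [0.38837815 0.03238897 0.00500185] [0.62786472 0.25652091 0.19498974]
```

View pics/w.png

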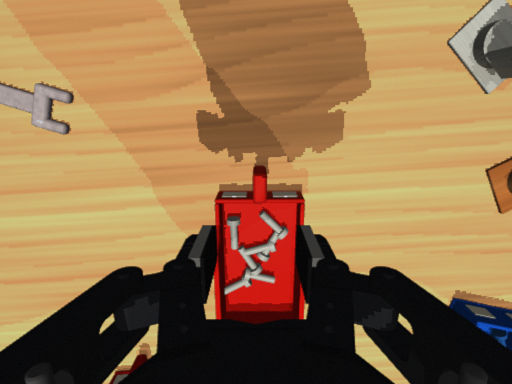

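The wrist picture shows the low bin at columns 215–303, square between the fingers, with its fin at (260,165–200). I'll measure the fin from this view.

```bash
python3 - <<'E'
from fit import *
f=np.load("pics/w.npz");W=world(f["d"],f["K"],f["E"]);m=red(f["im"])&(f["d"]>0)&(W[...,2]>.005)&(W[...,2]<.06)
m[330:]=0
P=W[m];P=P[(P[:,1]>.16)]
B=P[(P[:,0]>.425)&(P[:,0]<.5)]
y0=np.radians(-3.9);F,lo,hi,R=fin(P,y0);print("tip",R.T@F,"mid",R.T@(F+[.013,0]),lo-F[1],hi-F[1],np.percentile(P[:,2],[1,99]))
# side edges slope
for u in (.43,.46,.49,.52):
    b=P[abs(P[:,0]-u)<.006]; print(u,len(b),b[:,1].min(),b[:,1].max())
g=W[60:90,120:150];print(np.median(g[...,2]))
E
```

```text
tip [0.38849427 0.21911473] mid [0.40146416 0.21823053] -0.040253419525817014 0.04008718661449373 [0.00513929 0.04510367]
0.43 169 0.17600984998320995 0.2555728632585425
0.46 74 0.17596200157877498 0.2433136908363302
0.49 155 0.17168210394219216 0.24921725010276713
0.52 193 0.16958234990491283 0.2506493652880398
-0.0005281267560313663
```

```bash
python3 -m crank '[[0.004,0.003,0.02,0,0,0,0.5],[0.004,0.003,0.06,0,0,0,0.5],[0.004,0.003,0.095,0,0,0,0.5],[0.004,0.003,0.11,0,0,0,0.5],[0.004,0.003,0.114,0,0,0,0.5],[0.004,0.003,0.114,0,0,0,0.5],[0.004,0.003,0.114,0,0,0,0.75],[0.004,0.003,0.114,0,0,0,1],[0.004,0.003,0.114,0,0,0,1],[0.004,0.003,0.114,0,0,0,1],[0.004,0.003,0.114,0,0,0,1]]' 40
python3 - <<'E'
from fit import *
s=manip.get_state();R=np.array(s["tcp_rot"]);print(s["t"],s["tcp_pos"],R.round(4).tolist(),s["gripper_width"],s["grip_force"],s["wrist_force"])
for n in("top","scene"):
    im,d,K,E,c=look(n);np.savez("pics/g"+n,im=im,d=d,K=K,E=E)
    W,l,o=comps(im,d,K,E)
    cv2.imwrite(f"pics/g{n}.png",im[...,::-1])
E
```

```text
t: 3.15
tcp_pos: [0.403, 0.2178, 0.0161]
tcp_rot: [[-0.998, 0.068, 0.001], [0.068, 0.998, 0.001], [-0.001, 0.001, -1.0]]
wrist_force: [-2.4, -1.6, 11.6]
gripper_width: 0.0115
grip_force: 40.0
3.15 [0.40297949 0.21780066 0.01611119] [[-0.9977, 0.0685, 0.001], [0.0685, 0.9977, 0.0006], [-0.001, 0.0007, -1.0]] 0.011522824342089105 40.01681685447693 [-2.35974998 -1.58755125 11.61161905]
1 [   0   29   25  125 2675] [0.0064 0.0429 0.0764] [0.7787 0.5588 0.0422]
3 [311 111  43  55 469] [0.0059 0.0281 0.0447] [ 0.6634 -0.1484  0.0297]
7 [210 119  41  54 369] [0.0067 0.0303 0.0446] [0.6477 0.0761 0.031 ]
51 [ 345  178   59   88 1885] [0.0079 0.0499 0.0846] [ 0.5005 -0.2205  0.0502]
52 [142 191  47  70 909] [0.0061 0.0281 0.0452] [0.4947 0.2113 0.0288]
1 [497  93  15  33 271] [0.0058 0.0275 0.0669] [0.6756 0.5493 0.0302]
2 [ 293   95   70   65 1675] [0.0057 0.0238 0.0432] [0.4965 0.2088 0.0244]
4 [ 107  181   68   90 2477] [0.0067 0.0438 0.0836] [ 0.5141 -0.2188  0.046 ]
5 [300 188  40  35 415] [0.006  0.0229 0.0383] [0.6289 0.0712 0.022 ]
9 [196 251  47  41 493] [0.0059 0.0237 0.0385] [ 0.6412 -0.1485  0.0224]
```

View pics/gscene.png

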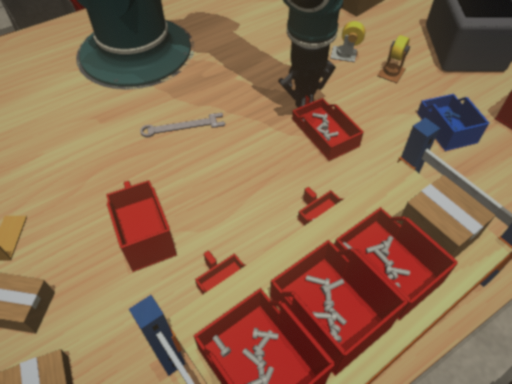

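The fin is pinched (opening 11.5 mm at 40 N), and in the scene view the fingers are on the fin at (305,98). Next I'll slide sideways to line up with the gap, turning to the shelf's yaw on the way.

```bash
python3 -m crank '[[-0.003,-0.006,0,0,0,0,1],[-0.008,-0.02,0,0,0,-0.01,1],[-0.012,-0.042,0,0,0,-0.02,1],[-0.016,-0.066,0,0,0,-0.03,1],[-0.020,-0.09,0,0,0,-0.04,1],[-0.024,-0.114,0,0,0,-0.052,1],[-0.028,-0.138,0,0,0,-0.064,1],[-0.032,-0.162,0,0,0,-0.076,1],[-0.036,-0.186,0,0,0,-0.088,1],[-0.04,-0.21,0,0,0,-0.1,1],[-0.043,-0.232,0,0,0,-0.11,1],[-0.045,-0.25,0,0,0,-0.118,1],[-0.047,-0.26,0,0,0,-0.124,1],[-0.047,-0.264,0,0,0,-0.124,1],[-0.047,-0.264,0,0,0,-0.124,1],[-0.047,-0.264,0,0,0,-0.124,1]]' 60
cat > m2.py <<'E'
from fit import *
s=manip.get_state();R=np.array(s["tcp_rot"]);print(s["t"],s["tcp_pos"],R.round(4).tolist(),s["gripper_width"],s["grip_force"],s["wrist_force"])
ims=[]
for n in("top","scene"):
    im,d,K,E,c=look(n);np.savez("pics/p"+n,im=im,d=d,K=K,E=E);ims.append(im)
    f=np.load(f"pics/{n}.npz");_,_,o=comps(f["im"],f["d"],f["K"],f["E"],False)
    yaw,org=run(o)
    W,l,o=comps(im,d,K,E,False)
    for P in o:
        m=P.mean(0)
        if abs(m[1]+.035)<.06:
            (cx,cy),(w,h),a=cv2.minAreaRect((P[:,:2]*1000).astype(np.float32))
            y=np.radians(a if w>h else a-90)
            c_,s_=np.cos(yaw),np.sin(yaw); RR=np.array([[c_,s_],[-s_,c_]]); Q=(P[:,:2]-org)@RR.T
            lo,hi=np.percentile(Q[:,1],[.5,99.5])
            print(n,"LOOSE rect yaw rel",np.degrees(y-yaw).round(2),w,h,"rack-frame x",np.percentile(Q[:,0],[.3,99.7]).round(4),"y sides",lo.round(4),hi.round(4),"mid",((lo+hi)/2).round(4),"z",np.percentile(P[:,2],[1,99]).round(4))
            for u in np.arange(Q[:,0].min()+.02,Q[:,0].max(),.02):
                b=Q[abs(Q[:,0]-u)<.008]
                if len(b)>5: print("   x %.3f  y %.4f %.4f"%(u,b[:,1].min(),b[:,1].max()))
cv2.imwrite("pics/p%d.png"%(s["t"]*100),cv2.resize(np.hstack(ims)[...,::-1],(800,300)))
E
python3 m2.py
```

```text
t: 5.25
tcp_pos: [0.4323, -0.0491, 0.0161]
tcp_rot: [[-0.998, -0.055, 0.002], [-0.055, 0.998, -0.0], [-0.002, -0.0, -1.0]]
wrist_force: [0.7, -0.0, 9.6]
gripper_width: 0.0111
grip_force: 59.2
5.25 [ 0.43233066 -0.04910895  0.01614697] [[-0.9985, -0.0554, 0.0022], [-0.0554, 0.9985, -0.0001], [-0.0022, -0.0003, -1.0]] 0.011132720008526768 59.229944944381714 [ 7.47036001e-01 -3.04881089e-03  9.62051917e+00]
rack yaw 3.18 org [ 0.7009 -0.036 ] dist 0.2196 widths [np.float64(0.0817), np.float64(0.0811)] fin-body y [np.float64(0.0001), np.float64(0.0002)]
top LOOSE rect yaw rel -89.89 73.60768127441406 81.34453582763672 rack-frame x [-0.1918 -0.1184] y sides -0.0393 0.0418 mid 0.0013 z [0.006  0.0456]
   x -0.172  y -0.0390 0.0414
   x -0.152  y -0.0394 0.0420
   x -0.132  y -0.0383 0.0409
rack yaw 3.15 org [ 0.7056 -0.0358] dist 0.2189 widths [np.float64(0.0789), np.float64(0.0792)] fin-body y [np.float64(-0.0003), np.float64(-0.0003)]
scene LOOSE rect yaw rel 0.31 163.17440795898438 82.37154388427734 rack-frame x [-0.2766 -0.119 ] y sides -0.0389 0.0416 mid 0.0013 z [0.0055 0.0442]
   x -0.262  y -0.0383 0.0388
   x -0.242  y -0.0389 0.0407
   x -0.222  y -0.0387 0.0406
   x -0.202  y -0.0390 0.0417
   x -0.182  y -0.0394 0.0430
   x -0.162  y -0.0393 0.0420
   x -0.142  y -0.0390 0.0424
   x -0.122  y -0.0386 0.0419
```

The bin is square to the shelf and 1.3 mm left of the gap's centre, with its back at x = −118.5 mm. I'll push it in 187 mm.

```bash
python3 -m crank '[[-0.004,0,0,0,0,0,1],[-0.014,-0.001,0,0,0,0,1],[-0.03,-0.001,0,0,0,0,1],[-0.048,-0.001,0,0,0,0,1],[-0.066,-0.001,0,0,0,0,1],[-0.084,-0.001,0,0,0,0,1],[-0.102,-0.001,0,0,0,0,1],[-0.12,-0.001,0,0,0,0,1],[-0.138,-0.001,0,0,0,0,1],[-0.155,-0.001,0,0,0,0,1],[-0.169,-0.001,0,0,0,0,1],[-0.179,-0.001,0,0,0,0,1],[-0.185,-0.001,0,0,0,0,1],[-0.187,-0.001,0,0,0,0,1],[-0.187,-0.001,0,0,0,0,1],[-0.187,-0.001,0,0,0,0,1]]'
python3 m2.py; ls pics
```

```text
t: 7.35
tcp_pos: [0.6174, -0.0401, 0.0159]
tcp_rot: [[-0.998, -0.055, -0.001], [-0.055, 0.998, -0.0], [0.001, -0.0, -1.0]]
wrist_force: [-8.4, -0.2, 10.4]
gripper_width: 0.0108
grip_force: 60.3
7.35 [ 0.61736113 -0.04007619  0.015916  ] [[-0.9985, -0.0549, -0.0014], [-0.0549, 0.9985, -0.0003], [0.0014, -0.0002, -1.0]] 0.010845183015714436 60.27382850646973 [-8.41519228 -0.24224119 10.36001426]
rack yaw 3.18 org [ 0.7009 -0.036 ] dist 0.2196 widths [np.float64(0.0817), np.float64(0.0811)] fin-body y [np.float64(0.0001), np.float64(0.0002)]
rack yaw 3.15 org [ 0.7056 -0.0358] dist 0.2189 widths [np.float64(0.0789), np.float64(0.0792)] fin-body y [np.float64(-0.0003), np.float64(-0.0003)]
scene LOOSE rect yaw rel -87.64 44.88886642456055 80.25424194335938 rack-frame x [-0.087  -0.0427] y sides -0.0396 0.0392 mid -0.0002 z [0.0055 0.0385]
   x -0.067  y -0.0399 0.0396
   x -0.047  y -0.0403 0.0394
a.png
gscene.npz
gscene.png
gtop.npz
gtop.png
p525.png
p735.png
pscene.npz
ptop.npz
scene.npz
top.npz
top.png
w.npz
w.png
```

```bash
cat > m3.py <<'E'
from fit import *
import sys
yaws={"top":(3.18,.7009,-.036),"scene":(3.15,.7056,-.0358)}
for n in yaws:
    a,ox,oy=yaws[n];c,s=np.cos(np.radians(a)),np.sin(np.radians(a));R=np.array([[c,s],[-s,c]])
    if len(sys.argv)>1: im,d,K,E,_=look(n);np.savez("pics/q"+n,im=im,d=d,K=K,E=E);cv2.imwrite(f"pics/{sys.argv[1]}{n}.png",im[...,::-1])
    else: f=np.load(f"pics/p{n}.npz");im,d,K,E=f["im"],f["d"],f["K"],f["E"]
    W=world(d,K,E);m=red(im)&(W[...,2]>.005)&(W[...,2]<.05)&(d>0)
    Q=W[m];Q=np.c_[(Q[:,:2]-[ox,oy])@R.T,Q[:,2]];Q=Q[(Q[:,0]>-.12)&(Q[:,0]<-.01)]
    for y0 in(.11,0,-.11):
        B=Q[abs(Q[:,1]-y0)<.05];y=B[:,1]-y0
        F=B[(abs(y)<.015)];f1=lambda k:np.percentile(B[k][:,0],3).round(4) if k.sum()>8 else None
        lo,hi=np.percentile(y,[.5,99.5]) if len(y) else (0,0)
        print(n,y0,len(B),"frontL",f1((y>.012)&(y<.034)),"frontR",f1((y<-.012)&(y>-.034)),"sides mid",((lo+hi)/2*1000).round(1),"w",((hi-lo)*1000).round(1),"tip",np.sort(F[:,0])[:6].mean().round(4) if len(F) else None)
E
python3 m3.py
```

```text
top 0.11 250 frontL -0.0703 frontR -0.0701 sides mid 6.1 w 67.0 tip -0.0962Traceback (most recent call last):
  File "m3.py", line 14, in <module>
    print(n,y0,len(B),"frontL",f1((y>.012)&(y<.034)),"frontR",f1((y<-.012)&(y>-.034)),"sides mid",((lo+hi)/2*1000).round(1),"w",((hi-lo)*1000).round(1),"tip",np.sort(F[:,0])[:6].mean().round(4) if len(F) else None)
                                                                                                  ^^^^^^^^^^^^^^^^^^^^^^
AttributeError: 'float' object has no attribute 'round'
```

```bash
sed -i 's/else (0,0)/else np.zeros(2)/' m3.py; python3 m3.py
```

```text
top 0.11 250 frontL -0.0703 frontR -0.0701 sides mid 6.1 w 67.0 tip -0.0962
top 0 0 frontL None frontR None sides mid 0.0 w 0.0 tip None
top -0.11 56 frontL None frontR None sides mid -38.0 w 4.6 tip None
scene 0.11 456 frontL -0.0713 frontR -0.0722 sides mid -0.4 w 78.2 tip -0.0959
scene 0 449 frontL -0.0752 frontR -0.0758 sides mid -0.2 w 78.8 tip -0.0861
scene -0.11 510 frontL -0.0717 frontR -0.0716 sides mid 0.5 w 78.4 tip -0.0963
```

View pics/p735.png

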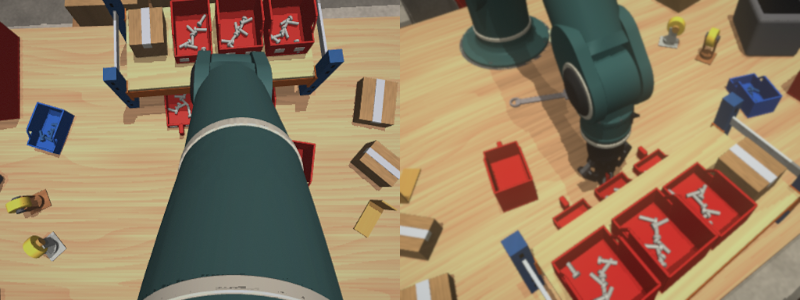

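The picture shows the bin between the parked bins, with its front about 3.7 mm short of theirs. I'll push it the rest of the way.

```bash
python3 -m crank '[[-0.002,0,0,0,0,0,1],[-0.004,0,0,0,0,0,1],[-0.004,0,0,0,0,0,1],[-0.004,0,0,0,0,0,1]]'; python3 m3.py r
```

```text
t: 7.95
tcp_pos: [0.6213, -0.0399, 0.0159]
tcp_rot: [[-0.998, -0.055, -0.002], [-0.055, 0.998, -0.0], [0.002, -0.0, -1.0]]
wrist_force: [-8.6, -1.2, 10.4]
gripper_width: 0.0113
grip_force: 60.2
top 0.11 245 frontL -0.0701 frontR -0.0702 sides mid 9.6 w 60.1 tip -0.0961
top 0 0 frontL None frontR None sides mid 0.0 w 0.0 tip None
top -0.11 45 frontL None frontR None sides mid -38.3 w 5.1 tip None
scene 0.11 464 frontL -0.0714 frontR -0.0727 sides mid -0.4 w 78.7 tip -0.0956
scene 0 423 frontL -0.0716 frontR -0.075 sides mid -0.5 w 78.5 tip -0.081
scene -0.11 503 frontL -0.0719 frontR -0.0718 sides mid 0.5 w 78.7 tip -0.0955
```

```bash
python3 -m crank '[[0,0,0,0,0,0,0.8],[0,0,0,0,0,0,0.65],[0,0,0,0,0,0,0.55],[0,0,0,0,0,0,0.55],[0,0,-0.01,0,0,0,0.55],[0,0,-0.035,0,0,0,0.55],[0.005,0,-0.065,0,0,0,0.55],[0.03,0,-0.1,0,0,0,0.55],[0.07,0,-0.13,0,0,0,0.55],[0.12,0.04,-0.15,0,0,0,0.55],[0.17,0.09,-0.16,0,0,0,0.55],[0.2,0.14,-0.16,0,0,0,0.55],[0.22,0.19,-0.16,0,0,0,0.55],[0.22,0.24,-0.16,0,0,0,0.55],[0.22,0.26,-0.16,0,0,0,0.55],[0.22,0.26,-0.16,0,0,0,0.55]]'; python3 m3.py s; python3 -c "
import cv2,numpy as np
cv2.imwrite('pics/fin.png',cv2.resize(np.hstack([cv2.imread('pics/stop.png'),cv2.imread('pics/sscene.png')]),(800,300)))"
```

```text
t: 10.05
tcp_pos: [0.3879, 0.2091, 0.1758]
tcp_rot: [[-0.998, -0.058, 0.001], [-0.058, 0.998, 0.0], [-0.001, 0.0, -1.0]]
wrist_force: [1.1, -0.1, -0.7]
gripper_width: 0.0383
grip_force: 0.0
top 0.11 302 frontL -0.0703 frontR -0.07 sides mid -0.3 w 79.8 tip -0.096
top 0 306 frontL -0.0681 frontR -0.0683 sides mid -0.3 w 79.2 tip -0.0941
top -0.11 366 frontL -0.0703 frontR -0.0705 sides mid 0.0 w 80.5 tip -0.0961
scene 0.11 414 frontL -0.0711 frontR -0.0714 sides mid -0.5 w 78.5 tip -0.096
scene 0 448 frontL -0.0693 frontR -0.0691 sides mid -0.6 w 77.9 tip -0.0939
scene -0.11 503 frontL -0.0712 frontR -0.0714 sides mid 0.4 w 78.3 tip -0.0963
```

View pics/fin.png

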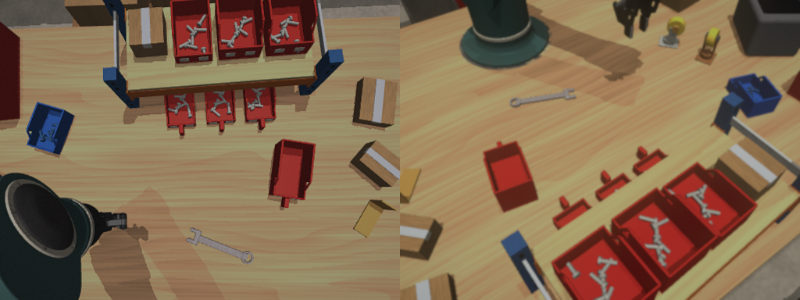

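The final view shows the three bins in a row, with the loose one at (220,105) in the left half. It's centred within 0.5 mm and square, but 2 mm too deep because the arm's stored push moved it on release. There's plenty of time, so I'll regrasp and draw it back 2 mm, easing off the force before letting go.

```bash
python3 -m crank '[[-0.01,-0.03,0,0,0,0,0.55],[-0.03,-0.08,0,0,0,0,0.55],[-0.05,-0.13,0,0,0,0,0.55],[-0.09,-0.18,0,0,0,0,0.55],[-0.13,-0.22,0.015,0,0,0,0.55],[-0.17,-0.25,0.035,0,0,0,0.55],[-0.2,-0.26,0.065,0,0,0,0.55],[-0.215,-0.26,0.095,0,0,0,0.55],[-0.219,-0.26,0.125,0,0,0,0.55],[-0.219,-0.26,0.145,0,0,0,0.55],[-0.219,-0.26,0.157,0,0,0,0.55],[-0.219,-0.26,0.157,0,0,0,0.55]]' 40
python3 -m crank '[[0,0,0,0,0,0,0.8],[0,0,0,0,0,0,1],[0,0,0,0,0,0,1],[0,0,0,0,0,0,1]]' 40; python3 m3.py t | grep 'scene'
```

```text
t: 11.65
tcp_pos: [0.6207, -0.0399, 0.0182]
tcp_rot: [[-0.998, -0.055, -0.001], [-0.055, 0.998, -0.0], [0.001, -0.0, -1.0]]
wrist_force: [0.7, -0.1, -0.1]
gripper_width: 0.0384
grip_force: 0.0
t: 12.15
tcp_pos: [0.6216, -0.0397, 0.0195]
tcp_rot: [[-0.998, -0.055, 0.001], [-0.055, 0.998, -0.0], [-0.001, -0.0, -1.0]]
wrist_force: [-1.8, -0.7, 6.9]
gripper_width: 0.0116
grip_force: 39.8
scene 0.11 463 frontL -0.0715 frontR -0.0728 sides mid -0.4 w 78.2 tip -0.096
scene 0 415 frontL -0.0709 frontR -0.0714 sides mid -0.2 w 78.5 tip -0.0818
scene -0.11 510 frontL -0.0716 frontR -0.0714 sides mid 0.5 w 78.5 tip -0.0959
```

```bash
python3 -m crank '[[0.001,0,0,0,0,0,1],[0.002,0,0,0,0,0,1],[0.003,0,0,0,0,0,1],[0.003,0,0,0,0,0,1],[0.003,0,0,0,0,0,1]]'
```

```text
t: 12.88
tcp_pos: [0.6195, -0.0397, 0.0194]
tcp_rot: [[-0.998, -0.055, 0.003], [-0.055, 0.998, -0.0], [-0.003, -0.0, -1.0]]
wrist_force: [5.3, -0.2, 6.5]
gripper_width: 0.0113
grip_force: 39.6
```

```bash
python3 -m crank '[[-0.001,0,0,0,0,0,1],[-0.001,0,0,0,0,0,1],[-0.001,0,0,0,0,0,1]]'
```

```text
t: 13.25
tcp_pos: [0.6195, -0.0397, 0.0194]
tcp_rot: [[-0.998, -0.055, 0.001], [-0.055, 0.998, -0.0], [-0.001, -0.0, -1.0]]
wrist_force: [-3.9, 0.6, 13.2]
gripper_width: 0.0114
grip_force: 40.9
```

```bash
python3 -m crank '[[0.0004,0,0,0,0,0,1],[0.0004,0,0,0,0,0,0.8],[0.0004,0,0,0,0,0,0.65],[0.0004,0,0,0,0,0,0.55],[0.0004,0,0,0,0,0,0.55],[0,0,-0.01,0,0,0,0.55],[0,0,-0.035,0,0,0,0.55],[0.005,0,-0.065,0,0,0,0.55],[0.03,0,-0.1,0,0,0,0.55],[0.07,0,-0.13,0,0,0,0.55],[0.12,0.04,-0.15,0,0,0,0.55],[0.17,0.09,-0.16,0,0,0,0.55],[0.2,0.14,-0.16,0,0,0,0.55],[0.22,0.19,-0.16,0,0,0,0.55],[0.22,0.24,-0.16,0,0,0,0.55],[0.22,0.26,-0.16,0,0,0,0.55],[0.22,0.26,-0.16,0,0,0,0.55]]'; python3 m3.py v
```

```text
t: 15.38
tcp_pos: [0.3849, 0.2089, 0.1788]
tcp_rot: [[-0.998, -0.058, 0.001], [-0.058, 0.998, 0.0], [-0.001, 0.0, -1.0]]
wrist_force: [0.6, -0.6, 0.0]
gripper_width: 0.0385
grip_force: 0.0
top 0.11 311 frontL -0.0702 frontR -0.0703 sides mid -0.5 w 79.6 tip -0.0959
top 0 315 frontL -0.0705 frontR -0.0704 sides mid -0.3 w 79.5 tip -0.0963
top -0.11 366 frontL -0.0704 frontR -0.0704 sides mid 0.1 w 80.5 tip -0.0961
scene 0.11 417 frontL -0.0714 frontR -0.0723 sides mid -0.5 w 78.8 tip -0.0954
scene 0 461 frontL -0.0718 frontR -0.072 sides mid 0.0 w 78.9 tip -0.0959
scene -0.11 499 frontL -0.0716 frontR -0.0715 sides mid 0.4 w 78.4 tip -0.0957
```

The fronts now agree within 0.5 mm.

```bash
python3 -c "
from plant import manip
print(manip.sign_off())"
```

```text
the job is handed in; nothing more can be done
None
```

I slid the low bin into the gap and handed the job in at about 15.5 s: it measures centred and in line with the parked bins' fronts within about 0.5 mm, and square to the shelf.

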